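# Feel for the guide with drag

### The arm

A 7-joint arm with a two-finger parallel gripper is mounted at the origin on the work surface. World frame = base frame: x ahead of the robot, y to its left, z up, the work surface at z = 0. Lengths are in m, angles in rad, forces in N, time in s.
With the tool pointing down it reaches from about 0.4 to 0.85 m from the base axis. Payload 10.4 kg.
Tool frame: the origin (TCP) lies midway between the tips of the shut fingers; the grasp point (between the pads) lies 19 mm behind it; y points along the fingers, z is the direction in which the jaws open and shut, and the axes are right-handed (so a half turn about y gives the same grasp; the last joint's range is limited). The gripper opens to 85 mm and grips with 20 to 120 N. Pads are 22 mm wide; open, the fingers measure 114 mm over their backs; the gripper's body (76 mm by 85 mm) begins 54 mm behind the grasp point. The pads swing forward as they close: fully open they stand 13 mm farther back than shut.
Start: joints at [1.148, 0.332, -0.065, 1.46, 0.022, 1.35, -0.088], TCP at [0.243, -0.576, 0.231] pointing down, gripper open.
Joint ranges: [-2.6, 2.6], [-0.5, 2.12], [-1.47, 1.34], [0.16, 2.42], [-1.27, 4.41], [0.06, 2.06], [-2.6, 2.6]. Speed limits (rad/s): [2.22, 2.22, 2.79, 2.79, 3.14, 3.14, 3.14].

### API

Orientations are given as a rotation vector (axis times angle).
In Python, from station import sense, capture, camera_params, hand_in gives the robot as it stands. The module is installed in compiled form; this text tells all that it offers.
- The arm moves only by the tool step_arm, never from a script. Its argument "commands" is a list of rows, each a list of 7 numbers: the shift along the tool's x, y, z in cm, then the turn, a rotation vector about the tool's x, y, z in degrees, then the opening in per cent of the stroke, from 0 (shut) to 100 (fully open). A call has 1 to 8 rows; each row is the pose to reach, as a shift and turn from the pose commanded when the call began, along the tool's axes at that moment; what a row does not reach only later rows make up. A row lasts 1/12 s, in which the tool goes at most 41.7 mm and 7.16 degrees, less where a joint would pass 70% of its speed; a pose out of reach is approached as far as the arm can. A call with a gripper value outside its range is refused whole. The fingers move at their own pace and stop on an object; the grip force is fixed at half the most. Time passes only in rows, so rows that repeat a pose let the fingers close. It gives the time, the measured TCP pose, the force and the opening at its end, in the units of the state.
- sense(): the state, without advancing time (a new reading comes with each control period).
- capture(name): name is "scene" or "top"; returns (picture, depth): 400x640x3 uint8, red, green, blue; 400x640 float32, m along the optical axis (not along the pixel's ray), 0 where there is no reading.
- camera_params(name): a dict with "camera_matrix" (3x3 intrinsics, pixels), "T" (4x4, takes a point from camera to world coordinates). Camera axes: x right, y down, z forward; pixel columns grow to the right and rows downward; lengths in m; the calibration is good to about 2 mm. A picture is of the moment at which its call begins. camera_params takes no time and is no camera call.
- hand_in(): hands the job in, once; it reports no verdict.
The state is a dict: "time_s": time; "qpos": joint angles; "qvel": joint speeds; "joint_efforts": joint torques, N m; "eef_pos": TCP position; "eef_rot": TCP orientation; "wrist_force": force on the tool from outside, world axes, zero at the start; "ft_torque": the same for the moment, N m; "gripper_width": opening from 0.0 (shut) to 1.0 (fully open).
Only numpy, scipy, OpenCV 4.12 (cv2) and the standard library are available. Lean on these libraries where they do the work, as an engineer would, in place of code of your own. Each camera call takes 0.05 s, during which the arm holds its last target.

### The job

Check the clearance of the sheet guides with the thick feeler: take it out of its wooden stand and slide its blade down into the guide whose gap is too narrow for it to drop in freely, so that the sprung jaws drag on both sides of the blade. Push it against that drag until the blade is fully home on the guide's base, and leave it standing there upright. Leave the thin feeler in its stand.

Things in the scene. Friction and masses are not known exactly. Their poses are not given: they have to be found in the camera images.
- thick_feeler_grip (a point): Centre of the thick feeler's dark wood grip, 30 (x) by 54 (y) by 44 mm high; grasp across x. Loose, 0.3 kg. Steel blade below, 14 mm thick (x), 36 wide (y), 80 long, ending 102 mm below this point. z up. It starts upright in a fixed light-wood stand 66 by 76 by 45 mm high, blade 30 mm deep in a slot with 1.5 mm play a side, this point 117 mm above the bench.
- thin_feeler_grip (a point): Centre of the thin feeler's wooden grip: same form, but the grip is 14 mm thick (x) and the blade 6 mm; 0.16 kg. Stands in its own stand of the same size, this point 117 mm above the bench, and stays there.
- narrow_guide_mouth (a point): Mid-gap at the jaw tops, 74 mm above bench, of the fixed guide with the 8 mm gap (x across, y along it, z up). Dark base 150 (x) by 94 by 12 mm high, end plates 58 high; two steel jaws 84 long, parallel to 44 mm above bench, then flared to 33 mm. Each is sprung (3 N), yields 14 mm; the blade must be pushed, under 15 N. Blade home on base: grip centre 40 mm above this point.
- wide_guide_mouth (a point): Mid-gap at the jaw tops, 74 mm above the bench, of the other fixed guide: same size and form, axes alike, but its jaws stand 32 mm apart (57 mm at the top), so the blade would be loose in it.
Things that resemble listed ones, but are neither listed nor needed, are in the scene too. What is shaped like the part that bears thick_feeler_grip but yellow is not meant. Leave any green look-alike of the part that bears narrow_guide_mouth alone.

How it is judged:
By the outcome, as a careful person would: the job done as asked, in the order asked, and still so for the second after the job is handed in, with the robot touching nothing.
It also fails if it takes over 38 s, if anything falls off the work surface, if the arm or the gripper's body presses on something with over 40 N, if the wrist force passes 120 N, or if a joint passes its speed limit or range.

## Working session

There is one attempt and no reset: what is moved stays moved. The work goes in short steps, Python scripts to look and compute and a tool call to move; the robot and the scene stay as the last step left them, time stands still between calls to the robot, and variables do not carry over. Pictures are saved under pics/ and viewed, and the job is handed in when it is done.

Besides the shell and the picture viewer there is one more tool, called by a JSON object that holds its "op" and its "data", one argument or row to a line. step_arm: Moves the arm, as the interface text tells. Its arguments: {"type":"object","properties":{"commands":{"type":"array","items":{"type":"array","items":{"type":"number"}}}},"required":["commands"]}

```bash
mkdir -p pics; python3 - <<'E'
from station import *
import numpy as np,cv2
s=sense()
for k in s: print(k,np.round(s[k],3))
for n in("scene","top"):
    p,d=capture(n); np.savez(f'{n}0.npz',p=p,d=d)
    cv2.imwrite(f'pics/{n}0.png',p[:,:,::-1]); c=camera_params(n); print(n,np.round(c["camera_matrix"],1),np.round(c["T"],3))
E
```

```text
time_s 0.0
qpos [ 1.148  0.333 -0.065  1.461  0.022  1.35  -0.089]
qvel [ 0.002  0.001  0.001 -0.002  0.002  0.    -0.001]
joint_efforts [-1.0000e-03 -6.2545e+01  4.9000e-02 -3.9159e+01  1.6000e-02  1.0000e-02
 -0.0000e+00]
eef_pos [ 0.243 -0.575  0.231]
eef_rot [-0.406  2.003 -2.001]
wrist_force [-0.448 -0.507 -0.219]
ft_torque [0.003 0.008 0.004]
gripper_width 1.001
scene [[441.4   0.  318.6]
 [  0.  441.4 202.8]
 [  0.    0.    1. ]] [[ 0.424  0.526 -0.738  1.357]
 [ 0.906 -0.244  0.346 -0.486]
 [ 0.002 -0.815 -0.58   0.745]
 [ 0.     0.     0.     1.   ]]
top [[407.8   0.  315. ]
 [  0.  407.8 193.9]
 [  0.    0.    1. ]] [[-0.002 -0.994  0.111  0.421]
 [-1.    -0.    -0.019 -0.071]
 [ 0.019 -0.111 -0.994  1.074]
 [ 0.     0.     0.     1.   ]]
```

View pics/scene0.png

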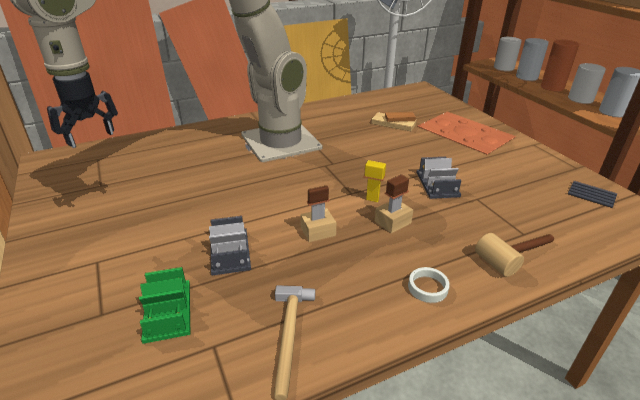

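View pics/top0.png

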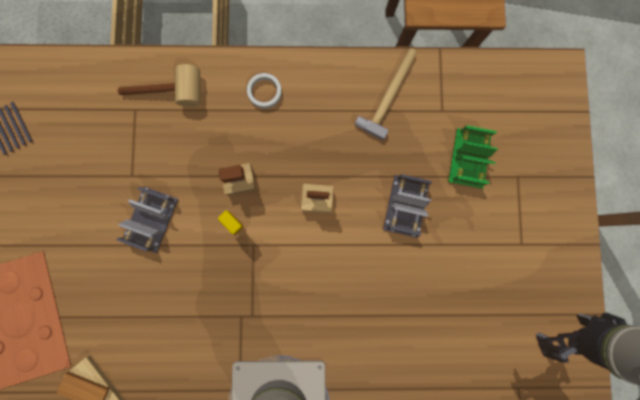

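The top view shows two brown grips in stands, at (232,174) and (318,195). A yellow look-alike is at (230,222), grey guides are at (148,220) and (408,205), and a green look-alike is at (472,157). I'll check crops next.

```bash
cat > h.py <<'E'
import numpy as np,cv2
from station import camera_params
def world(n,p,d):
    c=camera_params(n);K=c["camera_matrix"];T=c["T"]
    v,u=np.mgrid[0:400,0:640]
    P=np.stack([(u-K[0,2])/K[0,0]*d,(v-K[1,2])/K[1,1]*d,d],-1)
    return P@T[:3,:3].T+T[:3,3]
E
python3 - <<'E'
from h import *
z=np.load('top0.npz');p=z['p'][:,:,::-1]
def cr(p,x,y,w=35): return cv2.resize(p[y-w:y+w,x-w:x+w],(390,390),interpolation=cv2.INTER_CUBIC)
a=np.hstack([cr(p,148,220),cr(p,408,205)]);
cv2.imwrite('pics/c1.png',a)
cv2.imwrite('pics/c2.png',np.hstack([cr(p,235,180),cr(p,318,198)]))
z2=np.load('scene0.npz');q=z2['p'][:,:,::-1]
cv2.imwrite('pics/c3.png',np.hstack([cr(q,440,177),cr(q,229,243)]))
W=world('top',p,z['d'])
np.set_printoptions(suppress=True)
for (x,y) in [(232,174),(318,195),(230,222),(148,220),(408,205),(280,230)]: print(x,y,W[y,x].round(4))
# grips: height >0.12
for nm,(x0,x1,y0,y1),lo in [('thick',(215,260,155,200),.128),('thin',(295,340,180,215),.128),('yel',(212,250,205,245),.06)]:
    R=W[y0:y1,x0:x1].reshape(-1,3);R=R[(z['d'][y0:y1,x0:x1]>0).ravel()]
    Q=R[R[:,2]>lo]; r=cv2.minAreaRect((Q[:,:2]*1000).astype(np.float32)); print(nm,len(Q),Q[:,2].max(),np.median(Q[:,2]),r)
for nm,(x0,x1,y0,y1) in [('gL',(110,190,175,260)),('gR',(370,445,165,245))]:
    R=W[y0:y1,x0:x1].reshape(-1,3);R=R[(z['d'][y0:y1,x0:x1]>0).ravel()]
    Q=R[(R[:,2]>.008)&(R[:,2]<.09)]; r=cv2.minAreaRect((Q[:,:2]*1000).astype(np.float32)); print(nm,len(Q),Q[:,2].max(),r)
E
```

```text
232 174 [0.5727 0.1037 0.134 ]
318 195 [ 0.5232 -0.0959  0.1379]
230 222 [0.4618 0.1083 0.1215]
148 220 [0.4719 0.3402 0.0112]
408 205 [ 0.511  -0.3364  0.0086]
280 230 [ 0.4461  0.0004 -0.0026]
thick 308 0.14185133211240186 0.1369731743950625 ((576.9249877929688, 109.0709228515625), (30.38157844543457, 53.95460510253906), 12.330735206604004)
thin 138 0.1419921371856604 0.13685673823508426 ((528.0831298828125, -93.7181396484375), (51.61556625366211, 13.848177909851074), 85.80145263671875)
yel 369 0.12693615563863248 0.12189708523943066 ((462.920166015625, 111.53770446777344), (55.18424987792969, 30.820037841796875), 43.498287200927734)
gL 2218 0.07912322911666703 ((475.50384521484375, 337.92510986328125), (95.53003692626953, 148.89244079589844), 69.989990234375)
gR 2057 0.07854248456143331 ((509.969482421875, -329.9126281738281), (94.915283203125, 149.77882385253906), 76.92716217041016)
```

View pics/c1.png

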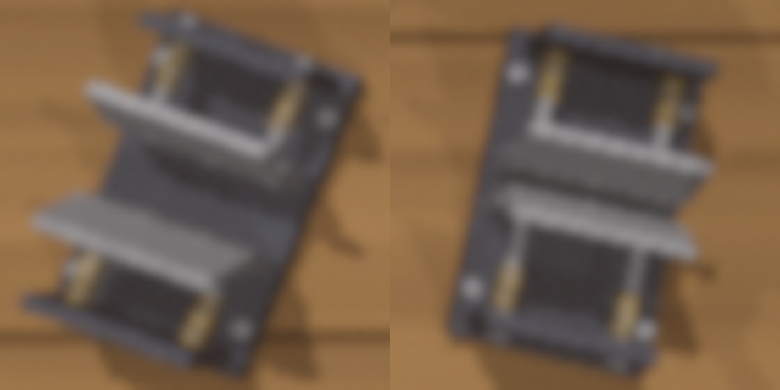

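View pics/c2.png

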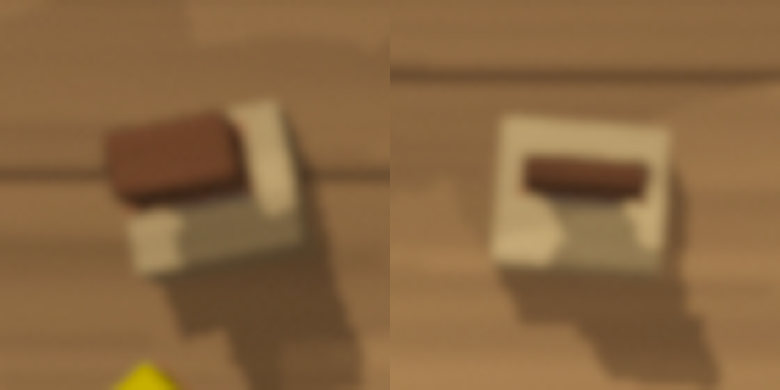

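View pics/c3.png

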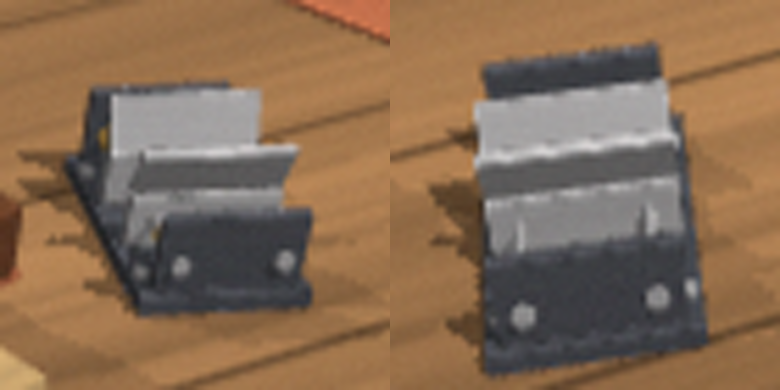

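The guide at (408,205) has the narrow gap and the one at (148,220) the wide gap. The thick brown grip is at (232,174): its rectangle measures 30.4x54 mm, which matches. The thin one is at (318,195), and the yellow and green items are excluded. Next I cross-check with the scene camera and compute the moves.

```bash
cat >> h.py <<'E'
from scipy.spatial.transform import Rotation as R
from station import sense
def rel(pos,ang,s=None):
    # target: tool y down, tool z along (cos,sin) ang deg
    s=s or sense(); A=R.from_rotvec(s["eef_rot"])
    z=np.array([np.cos(np.radians(ang)),np.sin(np.radians(ang)),0]);y=np.array([0,0,-1.]);x=np.cross(y,z)
    B=R.from_matrix(np.stack([x,y,z],1))
    print('t',round(float(s['time_s']),2),'pos',np.round(s["eef_pos"],4),'F',np.round(s['wrist_force'],1),'w',round(float(s['gripper_width']),3))
    print('shift cm',np.round(A.inv().apply(np.array(pos)-s["eef_pos"])*100,2),'turn deg',np.round(np.degrees((A.inv()*B).as_rotvec()),2))
E
python3 - <<'E'
from h import *
np.set_printoptions(suppress=True)
s=sense();print(R.from_rotvec(s['eef_rot']).as_matrix().round(3))
rel([.577,.109,.2],12.3);rel([.577,.109,.2],192.3)
z=np.load('scene0.npz');d=z['d'];W=world('scene',z['p'],d)
def f(nm,c,rad,lo,hi):
    Q=W[(d>0)&(np.hypot(W[...,0]-c[0],W[...,1]-c[1])<rad)&(W[...,2]>lo)&(W[...,2]<hi)]
    print(nm,len(Q),np.percentile(Q[:,2],[2,98]).round(4),cv2.minAreaRect((Q[:,:2]*1000).astype(np.float32)))
f('thick',(.577,.109),.06,.10,.16); f('thicktop',(.577,.109),.06,.134,.16); f('stand',(.577,.109),.06,.035,.05)
f('guide',(.51,-.33),.11,.008,.09);f('guidetop',(.51,-.33),.11,.066,.09);
z=np.load('top0.npz');d=z['d'];W=world('top',z['p'],d)
f('T stand',(.577,.109),.06,.02,.06);f('T base',(.51,-.33),.11,.006,.02);f('T top',(.51,-.33),.11,.066,.09)
# jaw-top line fit in guide frame
a=np.radians(-13.1);ex=np.array([np.cos(a),np.sin(a)]);ey=np.array([-ex[1],ex[0]])
for n in('top','scene'):
    z=np.load(n+'0.npz');d=z['d'];W=world(n,z['p'],d)
    Q=W[(d>0)&(np.hypot(W[...,0]-.51,W[...,1]+.33)<.1)&(W[...,2]>.067)]
    u=(Q[:,:2]-[.51,-.33])@ex; v=(Q[:,:2]-[.51,-.33])@ey
    for side in(-1,1):
        m=u*side>0; print(n,side,m.sum(),np.percentile(u[m],[5,50,95]).round(4),np.percentile(v[m],[2,98]).round(4),'slope',np.polyfit(v[m],u[m],1)[0])
E
```

```text
[[-0.921 -0.001  0.389]
 [-0.389  0.001 -0.921]
 [ 0.    -1.    -0.001]]
t 0.1 pos [ 0.2431 -0.5754  0.2306] F [-0.7 -0.   0.4] w 1.002
shift cm [-57.39   3.12 -50.04] turn deg [  0.07 -79.39  -0.05]
t 0.1 pos [ 0.2431 -0.5754  0.2306] F [-0.7 -0.   0.4] w 1.002
shift cm [-57.39   3.12 -50.04] turn deg [  0.05 100.61   0.07]
thick 389 [0.1011 0.14  ] ((575.923095703125, 104.8527603149414), (34.020751953125, 58.05492401123047), 11.399311065673828)
thicktop 148 [0.1344 0.1405] ((575.4667358398438, 105.09945678710938), (31.45339012145996, 53.59794616699219), 8.967230796813965)
stand 412 [0.036  0.0482] ((575.71435546875, 105.02728271484375), (68.3476333618164, 80.84530639648438), 11.252120018005371)
guide 1972 [0.01   0.0746] ((509.0349426269531, -334.53936767578125), (93.90145111083984, 154.34442138671875), 76.93264770507812)
guidetop 287 [0.0662 0.0763] ((509.5416564941406, -334.47259521484375), (83.25354766845703, 46.0139274597168), 76.69416046142578)
T stand 469 [0.0229 0.0472] ((577.3807373046875, 108.92953491210938), (66.15509796142578, 75.77022552490234), 11.451028823852539)
T base 1106 [0.0069 0.0168] ((509.9224853515625, -329.9024658203125), (94.94087982177734, 149.8323974609375), 76.8998794555664)
T top 234 [0.067  0.0762] ((510.43499755859375, -329.6092529296875), (83.9403076171875, 43.90281295776367), 76.71101379394531)
top -1 106 [-0.0214 -0.018  -0.0138] [-0.0402  0.0411] slope 0.005887478529241685
top 1 122 [0.0139 0.0173 0.0217] [-0.039   0.0405] slope 0.0030787451463874897
scene -1 140 [-0.0207 -0.0171 -0.0128] [-0.0451  0.0364] slope -0.007091589663763884
scene 1 126 [0.0145 0.0187 0.0219] [-0.0452  0.0364] slope -0.0001576458071112432
```

```bash
python3 - <<'E'
from h import *
rel([.5763,.107,.2],11.5)
E
```

```text
t 0.1 pos [ 0.2431 -0.5754  0.2306] F [-0.7 -0.   0.4] w 1.002
shift cm [-57.25   3.12 -49.89] turn deg [ 7.000e-02 -7.859e+01 -5.000e-02]
```

{"op": "step_arm", "data": {
  "commands": [
    [-57.2,3.0,-49.9,0,-78.6,0,70],
    [-57.2,3.0,-49.9,0,-78.6,0,70],
    [-57.2,3.0,-49.9,0,-78.6,0,70],
    [-57.2,3.0,-49.9,0,-78.6,0,70],
    [-57.2,3.0,-49.9,0,-78.6,0,70],
    [-57.2,3.0,-49.9,0,-78.6,0,70],
    [-57.2,3.0,-49.9,0,-78.6,0,70],
    [-57.2,3.0,-49.9,0,-78.6,0,70]
  ]
}}

```text
time_s: 0.77
eef_pos: [0.3895, -0.2744, 0.218]
eef_rot: [-1.127, 1.33, -1.33]
wrist_force: [1.6, -0.8, 1.1]
gripper_width: 0.701
```

```bash
python3 - <<'E'
from h import *
rel([.5763,.107,.2],11.5); print(sense()['qpos'].round(2),sense()['qvel'].round(2))
E
```

```text
t 0.77 pos [ 0.3895 -0.2744  0.218 ] F [ 1.6 -0.8  1.1] w 0.701
shift cm [-40.69   1.78  12.16] turn deg [ 1.000e-02 -2.095e+01  2.000e-02]
[ 0.9   0.03 -0.39  1.84  0.01  1.27  0.34] [-0.48 -0.18 -0.52  0.22 -0.05 -0.05  0.51]
```

{"op": "step_arm", "data": {
  "commands": [
    [-40.6,1.7,12.1,0,-20.9,0,70],
    [-40.6,1.7,12.1,0,-20.9,0,70],
    [-40.6,1.7,12.1,0,-20.9,0,70],
    [-40.6,1.7,12.1,0,-20.9,0,70],
    [-40.6,1.7,12.1,0,-20.9,0,70],
    [-40.6,1.7,12.1,0,-20.9,0,70],
    [-40.6,1.7,12.1,0,-20.9,0,70],
    [-40.6,1.7,12.1,0,-20.9,0,70]
  ]
}}

```text
time_s: 1.43
eef_pos: [0.5377, 0.0238, 0.2046]
eef_rot: [-1.295, 1.066, -1.066]
wrist_force: [1.0, -0.3, -0.3]
gripper_width: 0.695
```

```bash
python3 - <<'E'
from h import *
rel([.5763,.107,.2],11.5); print(sense()['qpos'].round(2),sense()['qvel'].round(2))
E
```

```text
t 1.43 pos [0.5377 0.0238 0.2046] F [ 1.  -0.3 -0.3] w 0.695
shift cm [-7.43  0.46  5.39] turn deg [-0.   -0.43  0.02]
[ 0.48  0.22 -0.69  1.7   0.15  1.27 -0.05] [-0.79  0.63 -0.27 -0.55  0.45  0.1  -1.12]
```

{"op": "step_arm", "data": {
  "commands": [
    [-7.4,0.5,5.4,0,-0.4,0,70],
    [-7.4,0.5,5.4,0,-0.4,0,70],
    [-7.4,0.5,5.4,0,-0.4,0,70],
    [-7.4,0.5,5.4,0,-0.4,0,70],
    [-7.4,0.5,5.4,0,-0.4,0,70]
  ]
}}

```text
time_s: 1.85
eef_pos: [0.5758, 0.1053, 0.1991]
eef_rot: [-1.299, 1.06, -1.058]
wrist_force: [0.4, -0.6, 0.0]
gripper_width: 0.697
```

```bash
python3 - <<'E'
from h import *
from station import capture
rel([.5763,.107,.095],11.5); print(sense()['qpos'].round(2),sense()['qvel'].round(2))
p,d=capture('scene');cv2.imwrite('pics/s1.png',cv2.resize(p[100:260,280:480,::-1],(800,640))[:600])
E
```

```text
t 1.85 pos [0.5758 0.1053 0.1991] F [ 0.4 -0.6  0. ] w 0.697
shift cm [-0.15 10.41  0.1 ] turn deg [ 0.07  0.07 -0.01]
[ 0.32  0.35 -0.72  1.58  0.23  1.3  -0.23] [ 0.04 -0.02  0.02  0.01  0.   -0.    0.01]
```

View pics/s1.png

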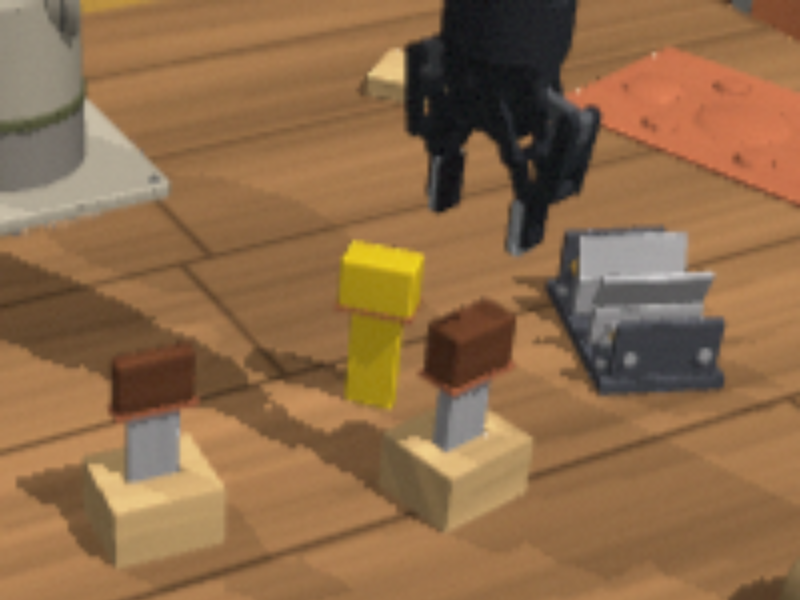

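The fingers straddle the spot above the thick grip (crop 470,345) and stay clear of the yellow one. I descend and close.

{"op": "step_arm", "data": {
  "commands": [
    [-0.1,2.5,0.1,0,0,0,70],
    [-0.1,5.0,0.1,0,0,0,70],
    [-0.1,7.5,0.1,0,0,0,70],
    [-0.1,9.5,0.1,0,0,0,70],
    [-0.1,10.4,0.1,0,0,0,70],
    [-0.1,10.4,0.1,0,0,0,70],
    [-0.1,10.4,0.1,0,0,0,70]
  ]
}}

```text
time_s: 2.48
eef_pos: [0.5771, 0.1052, 0.0965]
eef_rot: [-1.297, 1.061, -1.062]
wrist_force: [0.4, 0.3, 0.3]
gripper_width: 0.702
```

{"op": "step_arm", "data": {
  "commands": [
    [0,0,0,0,0,0,50],
    [0,0,0,0,0,0,40],
    [0,0,0,0,0,0,30],
    [0,0,0,0,0,0,10],
    [0,0,0,0,0,0,0],
    [0,0,0,0,0,0,0],
    [0,0,0,0,0,0,0]
  ]
}}

```text
time_s: 3.07
eef_pos: [0.5773, 0.1062, 0.0973]
eef_rot: [-1.297, 1.059, -1.061]
wrist_force: [-2.2, -1.4, 7.0]
gripper_width: 0.345
```

```bash
python3 - <<'E'
from h import *
from station import capture
rel([.5763,.107,.095],11.5)
p,d=capture('scene');cv2.imwrite('pics/s2.png',cv2.resize(p[100:260,280:480,::-1],(700,560)))
E
```

```text
t 3.07 pos [0.5773 0.1062 0.0973] F [-2.2 -1.4  7. ] w 0.345
shift cm [-0.1   0.23 -0.08] turn deg [-0.07 -0.    0.04]
```

View pics/s2.png

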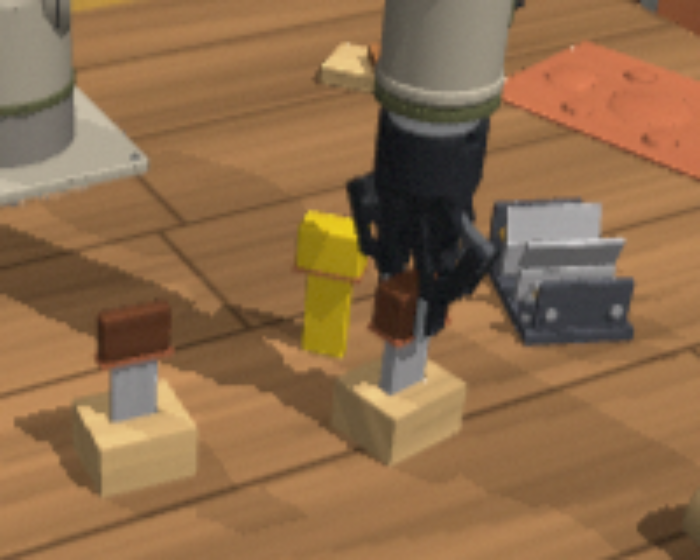

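The grip is held at 29 mm, matching its 30 mm thickness. I lift straight up.

{"op": "step_arm", "data": {
  "commands": [
    [0,-1,0,0,0,0,0],
    [0,-2.5,0,0,0,0,0],
    [0,-5,0,0,0,0,0],
    [0,-8,0,0,0,0,0],
    [0,-11,0,0,0,0,0],
    [0,-14,0,0,0,0,0],
    [0,-16.5,0,0,0,0,0],
    [0,-16.8,0,0,0,0,0]
  ]
}}

```text
time_s: 3.78
eef_pos: [0.5783, 0.1071, 0.2696]
eef_rot: [-1.292, 1.055, -1.063]
wrist_force: [0.3, 0.7, -2.8]
gripper_width: 0.338
```

```bash
python3 - <<'E'
from h import *
from station import capture
rel([.5097,-.332,.265],-13.1)
E
```

```text
t 3.78 pos [0.5783 0.1071 0.2696] F [ 0.3  0.7 -2.8] w 0.338
shift cm [ 41.66   0.36 -15.5 ] turn deg [-0.42 24.62 -0.07]
```

{"op": "step_arm", "data": {
  "commands": [
    [2,0.1,-0.7,0,1.5,0,0],
    [5,0.2,-1.9,0,3,0,0],
    [8,0.3,-3,0,5,0,0],
    [11,0.3,-4.1,0,7,0,0],
    [14,0.3,-5.2,0,9,0,0],
    [17,0.3,-6.3,0,11,0,0],
    [20,0.3,-7.4,0,13,0,0],
    [23,0.3,-8.6,0,15,0,0]
  ]
}}

```text
time_s: 4.45
eef_pos: [0.5376, -0.1377, 0.2603]
eef_rot: [-1.179, 1.256, -1.255]
wrist_force: [0.1, -0.3, -4.2]
gripper_width: 0.342
```

```bash
python3 - <<'E'
from h import *
rel([.5097,-.332,.265],-13.1)
E
```

```text
t 4.45 pos [ 0.5376 -0.1377  0.2603] F [ 0.1 -0.3 -4.2] w 0.342
shift cm [19.57 -0.47 -1.57] turn deg [0.04 9.52 0.  ]
```

{"op": "step_arm", "data": {
  "commands": [
    [3,0,-0.2,0,2,0,0],
    [6,0,-0.5,0,4,0,0],
    [9,0,-0.7,0,6,0,0],
    [12,0,-1,0,8,0,0],
    [15,0,-1.2,0,9.5,0,0],
    [17,0,-1.4,0,9.5,0,0],
    [17.5,0,-1.5,0,9.5,0,0],
    [17.5,0,-1.5,0,9.5,0,0]
  ]
}}

```text
time_s: 5.12
eef_pos: [0.5116, -0.3119, 0.2598]
eef_rot: [-1.092, 1.378, -1.376]
wrist_force: [0.3, 0.8, -4.1]
gripper_width: 0.345
```

{"op": "step_arm", "data": {
  "commands": [
    [0,0,0,0,0,0,0],
    [0,0,0,0,0,0,0]
  ]
}}

```text
time_s: 5.28
eef_pos: [0.5133, -0.3083, 0.2607]
eef_rot: [-1.094, 1.373, -1.372]
wrist_force: [0.0, 0.4, -3.3]
gripper_width: 0.344
```

```bash
python3 - <<'E'
from h import *
from station import capture
rel([.5097,-.332,.16],-13.1)
for n in('scene','top'):
    p,d=capture(n);np.savez(n+'3.npz',p=p,d=d)
    q=p[90:290,150:350] if n=='scene' else p[120:280,320:480]
    cv2.imwrite(f'pics/{n}3.png',cv2.resize(q[:,:,::-1],(600,600)))
E
```

```text
t 5.28 pos [ 0.5133 -0.3083  0.2607] F [ 0.   0.4 -3.3] w 0.344
shift cm [ 2.4  10.07  0.18] turn deg [ 0.01  0.23 -0.05]
```

View pics/scene3.png

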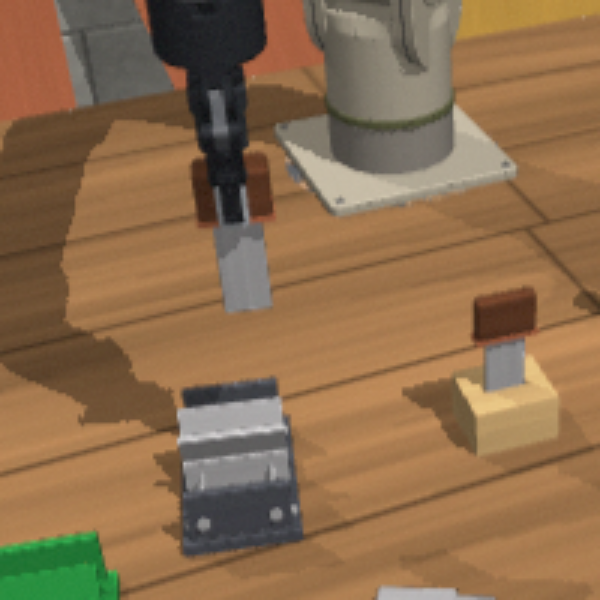

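View pics/top3.png

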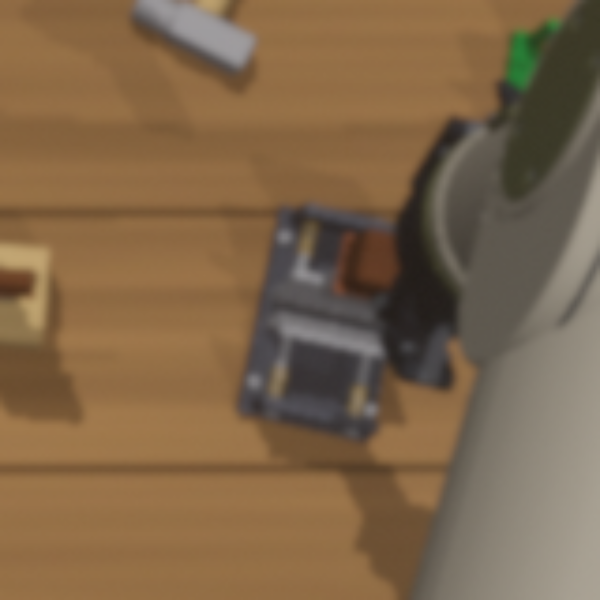

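The thick feeler hangs from the fingers above and slightly short of the narrow guide, and the thin feeler is still in its stand. I check the blade's tilt from depth before inserting.

```bash
python3 - <<'E'
from h import *
np.set_printoptions(suppress=True)
z=np.load('scene3.npz');p=z['p'].astype(int);d=z['d'];W=world('scene',p,d)
a=np.radians(-13.1);ex=np.array([np.cos(a),np.sin(a)]);ey=np.array([-ex[1],ex[0]])
o=sense()['eef_pos'][:2]
U=(W[...,:2]-o)@ex;V=(W[...,:2]-o)@ey
m=(d>0)&(abs(U)<.05)&(abs(V)<.05)&(W[...,2]>.14)&(W[...,2]<.27)
for lo in np.arange(.17,.26,.01):
    k=m&(W[...,2]>=lo)&(W[...,2]<lo+.01)
    if k.sum()>3: print(lo.round(2),k.sum(),'u',np.percentile(U[k],[10,50,90]).round(4),'v',np.percentile(V[k],[3,50,97]).round(4))
print(W[m][:,2].min())
E
```

```text
0.17 7 u [0.003  0.0042 0.0052] v [-0.0135 -0.0053  0.0146]
0.18 58 u [0.0028 0.0048 0.007 ] v [-0.016   0.0001  0.0176]
0.19 55 u [0.0032 0.0052 0.0077] v [-0.0167 -0.001   0.0165]
0.2 66 u [0.0031 0.0052 0.0072] v [-0.0161  0.0022  0.0175]
0.21 62 u [0.0031 0.0051 0.0072] v [-0.0167 -0.0001  0.0164]
0.22 66 u [0.0029 0.0055 0.0071] v [-0.0169 -0.001   0.0175]
0.23 60 u [0.0032 0.0054 0.0073] v [-0.0159  0.0005  0.0164]
0.24 68 u [0.0039 0.0056 0.0073] v [-0.017   0.0001  0.0174]
0.25 22 u [0.0051 0.0067 0.0133] v [-0.0187  0.0038  0.0235]
0.17822562636750972
```

The blade hangs upright, with its tip at z≈0.178. Measured through the same camera, the guide centre is about (0.511,-0.335). I move over it, then go down.

```bash
python3 - <<'E'
from h import *
rel([.5111,-.3348,.26],-13.1)
E
```

```text
t 5.38 pos [ 0.5133 -0.3085  0.2609] F [ 0.3 -0.7 -3.4] w 0.343
shift cm [2.61 0.09 0.37] turn deg [-0.01  0.23 -0.02]
```

{"op": "step_arm", "data": {
  "commands": [
    [1,0,0,0,0.2,0,0],
    [2,0,0.2,0,0.2,0,0],
    [2.6,0,0.4,0,0.2,0,0],
    [2.6,0,0.4,0,0.2,0,0],
    [2.6,0,0.4,0,0.2,0,0],
    [2.6,0,0.4,0,0.2,0,0]
  ]
}}

```text
time_s: 5.88
eef_pos: [0.5109, -0.3361, 0.2607]
eef_rot: [-1.091, 1.377, -1.376]
wrist_force: [0.2, 1.0, -2.9]
gripper_width: 0.343
```

```bash
python3 - <<'E'
from h import *
from station import capture
rel([.5111,-.3348,.165],-13.1)
p,d=capture('scene')
cv2.imwrite(f'pics/s4.png',cv2.resize(p[90:290,150:350,::-1],(600,600)))
E
```

```text
t 5.88 pos [ 0.5109 -0.3361  0.2607] F [ 0.2  1.  -2.9] w 0.343
shift cm [-0.13  9.57 -0.01] turn deg [ 0.   -0.09 -0.03]
```

View pics/s4.png

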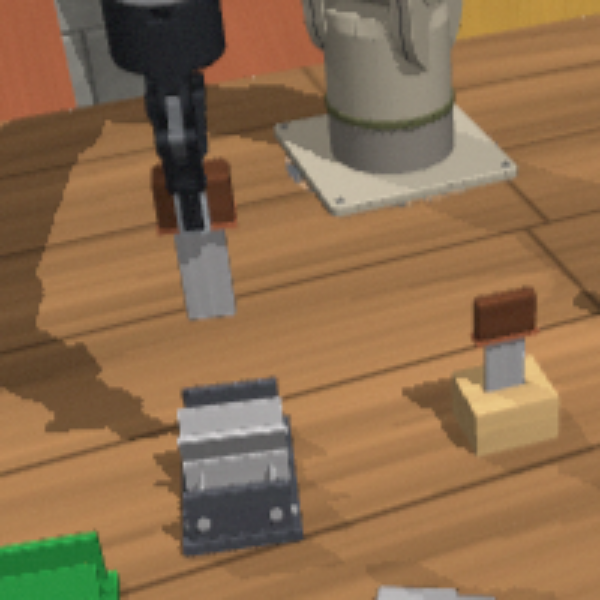

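The feeler is now above the guide. I lower it to just above the mouth, with the tip at about 0.085, and look again.

{"op": "step_arm", "data": {
  "commands": [
    [-0.1,2,0,0,0,0,0],
    [-0.1,4,0,0,0,0,0],
    [-0.1,6,0,0,0,0,0],
    [-0.1,8,0,0,0,0,0],
    [-0.1,9.2,0,0,0,0,0],
    [-0.1,9.5,0,0,0,0,0],
    [-0.1,9.5,0,0,0,0,0],
    [-0.1,9.5,0,0,0,0,0]
  ]
}}

```text
time_s: 6.6
eef_pos: [0.5117, -0.3354, 0.1669]
eef_rot: [-1.091, 1.375, -1.378]
wrist_force: [0.9, 0.2, -2.5]
gripper_width: 0.342
```

```bash
python3 - <<'E'
from h import *
from station import capture
rel([.5111,-.3348,.094],-13.1)
p,d=capture('scene')
cv2.imwrite(f'pics/s5.png',cv2.resize(p[140:290,160:310,::-1],(600,600)))
W=world('scene',p,d)
a=np.radians(-13.1);ex=np.array([np.cos(a),np.sin(a)]);ey=np.array([-ex[1],ex[0]])
o=sense()['eef_pos'][:2]
U=(W[...,:2]-o)@ex;V=(W[...,:2]-o)@ey;Z=W[...,2]
for lo in (.09,.1,.11,.12,.13):
    k=(d>0)&(abs(U)<.012)&(abs(V)<.03)&(Z>lo)&(Z<lo+.01); print(lo,k.sum(),np.percentile(U[k],[10,50,90]).round(4),np.percentile(V[k],[3,97]).round(4))
k=(d>0)&(abs(U)<.06)&(abs(V)<.06)&(Z>.067)&(Z<.078)
for s in(-1,1):
    j=k&(U*s>0.008);print('jaw',s,j.sum(),np.percentile(U[j],[5,50,95]).round(4),np.percentile(V[j],[3,97]).round(4))
E
```

```text
t 6.6 pos [ 0.5117 -0.3354  0.1669] F [ 0.9  0.2 -2.5] w 0.342
shift cm [-0.05  7.29 -0.08] turn deg [-0.08 -0.08  0.02]
0.09 53 [0.0032 0.0056 0.0073] [-0.0165  0.0163]
0.1 53 [0.0028 0.0048 0.0065] [-0.0174  0.0176]
0.11 51 [0.0038 0.0054 0.008 ] [-0.0157  0.016 ]
0.12 57 [0.0034 0.0058 0.0069] [-0.0171  0.0176]
0.13 52 [0.0034 0.0059 0.0071] [-0.0164  0.016 ]
jaw -1 86 [-0.0247 -0.0203 -0.0162] [-0.0389  0.0407]
jaw 1 123 [0.0122 0.0158 0.0188] [-0.0389  0.0396]
```

View pics/s5.png

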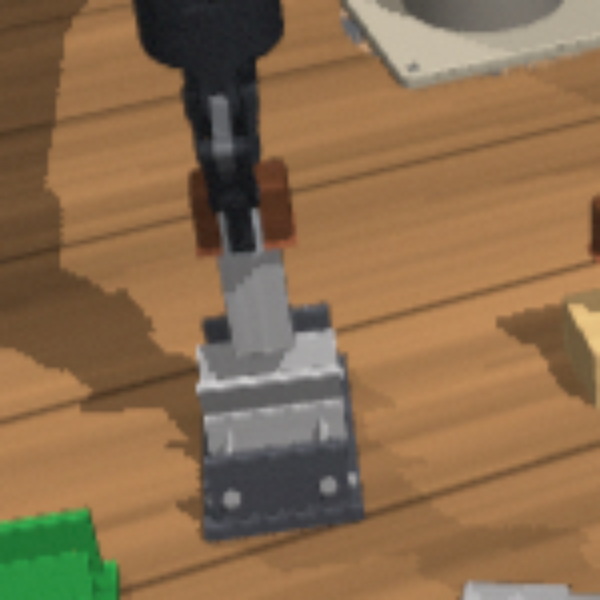

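The blade is centred over the mouth to within about 1 mm and parallel to the jaws. I push down in stages.

{"op": "step_arm", "data": {
  "commands": [
    [0,1,0,0,0,0,0],
    [0,2,0,0,0,0,0],
    [0,3,0,0,0,0,0],
    [0,3.7,0,0,0,0,0],
    [0,4.4,0,0,0,0,0],
    [0,5.1,0,0,0,0,0],
    [0,5.8,0,0,0,0,0],
    [0,6.2,0,0,0,0,0]
  ]
}}

```text
time_s: 7.32
eef_pos: [0.5107, -0.3352, 0.1027]
eef_rot: [-1.092, 1.378, -1.376]
wrist_force: [-2.0, 0.5, 1.8]
gripper_width: 0.344
```

{"op": "step_arm", "data": {
  "commands": [
    [0,0,0,0,0,0,0],
    [0,0.2,0,0,0,0,0],
    [0,0.4,0,0,0,0,0],
    [0,0.4,0,0,0,0,0]
  ]
}}

```text
time_s: 7.65
eef_pos: [0.5111, -0.3354, 0.0998]
eef_rot: [-1.091, 1.377, -1.377]
wrist_force: [-1.3, 0.6, -3.2]
gripper_width: 0.347
```

```bash
python3 - <<'E'
from h import *
from station import capture
rel([.5111,-.3348,.094],-13.1)
p,d=capture('scene')
cv2.imwrite(f'pics/s6.png',cv2.resize(p[140:290,160:310,::-1],(600,600)))
E
```

```text
t 7.65 pos [ 0.5111 -0.3354  0.0998] F [-1.3  0.6 -3.2] w 0.347
shift cm [-0.05  0.58 -0.01] turn deg [-0.01 -0.1   0.01]
```

View pics/s6.png

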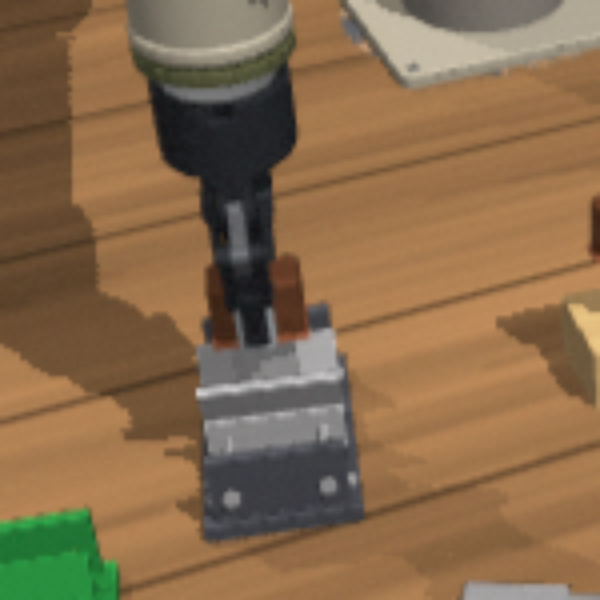

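The blade is between the jaws. I continue in small steps until it touches the base.

{"op": "step_arm", "data": {
  "commands": [
    [0,0.1,0,0,0,0,0],
    [0,0.2,0,0,0,0,0],
    [0,0.3,0,0,0,0,0],
    [0,0.4,0,0,0,0,0],
    [0,0.4,0,0,0,0,0]
  ]
}}

```text
time_s: 8.12
eef_pos: [0.511, -0.3354, 0.0957]
eef_rot: [-1.091, 1.377, -1.377]
wrist_force: [-1.6, -0.1, 0.5]
gripper_width: 0.342
```

{"op": "step_arm", "data": {
  "commands": [
    [0,0.1,0,0,0,0,0],
    [0,0.2,0,0,0,0,0],
    [0,0.2,0,0,0,0,0]
  ]
}}

```text
time_s: 8.37
eef_pos: [0.5112, -0.3354, 0.0943]
eef_rot: [-1.091, 1.376, -1.377]
wrist_force: [-4.8, 1.6, 6.5]
gripper_width: 0.345
```

{"op": "step_arm", "data": {
  "commands": [
    [0,0.1,0,0,0,0,0],
    [0,0.2,0,0,0,0,0],
    [0,0.2,0,0,0,0,0]
  ]
}}

```text
time_s: 8.62
eef_pos: [0.5114, -0.3356, 0.0942]
eef_rot: [-1.092, 1.376, -1.378]
wrist_force: [-9.0, 4.2, 22.8]
gripper_width: 0.342
```

```bash
python3 - <<'E'
from h import *
from station import capture
rel([.5111,-.3348,.094],-13.1)
p,d=capture('scene')
W=world('scene',p,d);a=np.radians(-13.1);ex=np.array([np.cos(a),np.sin(a)]);ey=np.array([-ex[1],ex[0]])
o=sense()['eef_pos'][:2]
U=(W[...,:2]-o)@ex;V=(W[...,:2]-o)@ey;Z=W[...,2]
hsv=cv2.cvtColor(p,cv2.COLOR_RGB2HSV)
k=(d>0)&(abs(U)<.03)&(abs(V)<.035)&(Z>.08)&(Z<.16)&(p[...,0]>1.5*p[...,2].astype(float))&(p[...,0]>50)
print(k.sum(),np.percentile(Z[k],[1,5,95,99]).round(4))
z=np.load('scene3.npz');p=z['p'];d=z['d'];W=world('scene',p,d);o=np.array([.5133,-.3083])
U=(W[...,:2]-o)@ex;V=(W[...,:2]-o)@ey;Z=W[...,2]
k=(d>0)&(abs(U)<.03)&(abs(V)<.035)&(Z>.2)&(Z<.35)&(p[...,0]>1.5*p[...,2].astype(float))&(p[...,0]>50)
print('before, TCP .2607:',k.sum(),np.percentile(Z[k],[1,5,95,99]).round(4))
E
```

```text
t 8.62 pos [ 0.5114 -0.3356  0.0942] F [-9.   4.2 22.8] w 0.342
shift cm [-0.07  0.02 -0.04] turn deg [-0.05 -0.11  0.06]
259 [0.094  0.0963 0.1367 0.1408]
before, TCP .2607: 334 [0.2595 0.2616 0.3024 0.3258]
```

z stopped at 0.0942 while the force climbed to 23 N, so the blade is home (0.094 was expected). I relax slightly, open and retreat.

{"op": "step_arm", "data": {
  "commands": [
    [0,-0.1,0,0,0,0,0],
    [0,-0.1,0,0,0,0,40],
    [0,-0.1,0,0,0,0,50],
    [0,-0.1,0,0,0,0,70],
    [0,-0.1,0,0,0,0,70],
    [0,-0.1,0,0,0,0,70]
  ]
}}

```text
time_s: 9.17
eef_pos: [0.5111, -0.3353, 0.0925]
eef_rot: [-1.091, 1.377, -1.377]
wrist_force: [-0.6, -0.1, 0.1]
gripper_width: 0.699
```

{"op": "step_arm", "data": {
  "commands": [
    [0,-0.5,0,0,0,0,70],
    [0,-2,0,0,0,0,70],
    [0,-4,0,0,0,0,70],
    [0,-7,0,0,0,0,70],
    [0,-10,0,0,0,0,70],
    [0,-13,0,0,0,0,70],
    [0,-15,0,0,0,0,70],
    [0,-15,0,0,0,0,70]
  ]
}}

```text
time_s: 9.83
eef_pos: [0.5129, -0.3361, 0.2485]
eef_rot: [-1.089, 1.37, -1.383]
wrist_force: [-0.8, 0.4, 0.5]
gripper_width: 0.702
```

```bash
python3 - <<'E'
from h import *
from station import capture
rel([.5111,-.3348,.094],-13.1)
p,d=capture('scene')
cv2.imwrite(f'pics/s7.png',cv2.resize(p[100:300,150:400,::-1],(750,600)))
W=world('scene',p,d);a=np.radians(-13.1);ex=np.array([np.cos(a),np.sin(a)]);ey=np.array([-ex[1],ex[0]])
o=np.array([.5112,-.3354])
U=(W[...,:2]-o)@ex;V=(W[...,:2]-o)@ey;Z=W[...,2]
k=(d>0)&(abs(U)<.03)&(abs(V)<.035)&(Z>.08)&(Z<.16)&(p[...,0]>1.5*p[...,2].astype(float))&(p[...,0]>50)
print(k.sum(),np.percentile(Z[k],[1,5,50,95,99]).round(4))
for lo in (.096,.106,.116,.126,.136):
    j=k&(Z>lo)&(Z<lo+.01);print(lo,j.sum(),np.percentile(U[j],[10,50,90]).round(4),np.percentile(V[j],[3,97]).round(4))
j=k&(U<.008);print('top face',j.sum(),np.median(Z[j]))
z=np.load('scene0.npz');W0=world('scene',z['p'],z['d']);j=(z['d']>0)&(np.hypot(W0[...,0]-.576,W0[...,1]-.105)<.015)&(W0[...,2]>.12);print('start top',np.median(W0[j][:,2]))
E
```

```text
t 9.83 pos [ 0.5129 -0.3361  0.2485] F [-0.8  0.4  0.5] w 0.702
shift cm [-0.13 15.44 -0.32] turn deg [-0.42 -0.1   0.15]
510 [0.0875 0.0961 0.1233 0.1365 0.137 ]
0.096 91 [0.0105 0.0122 0.015 ] [-0.0272  0.0266]
0.106 76 [0.0104 0.0125 0.0143] [-0.024   0.0248]
0.116 85 [0.01   0.0124 0.0145] [-0.0251  0.0259]
0.126 178 [-0.011   0.0083  0.0134] [-0.0249  0.0253]
0.136 55 [-0.0088  0.0019  0.0112] [-0.0234  0.0208]
top face 144 0.1352026179385043
start top 0.1377360836456546
```

View pics/s7.png

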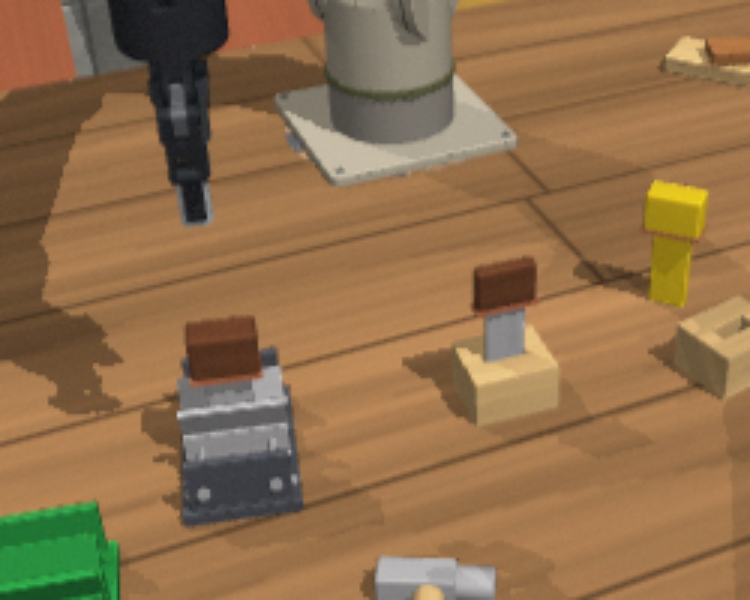

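The feeler stands upright in the narrow guide, with vertical grip faces. Its top is 2.5 mm below the start height, against 3 mm expected if home. The thin feeler and the yellow and green items are untouched.

```bash
python3 -c "
from station import *
print(hand_in(), sense()['time_s'])"
```

```text
the job is handed in; nothing more can be done
the job is handed in; nothing more can be done
```

The thick feeler is standing upright in the narrow guide with its blade home on the base, and the job is handed in at about 10 s of the 38 s allowed. I took it from its stand and pushed it down between the sprung jaws. Then I let go and drew the gripper clear.

- **Seating:** on the last push the tool stopped at z = 0.0942 m (0.094 expected), while the vertical force rose from about 7 to 23 N. After release, the grip top was 2.5 mm below its start height, against 3 mm expected; that difference is within measurement error.
- **Upright:** the grip face showed no measurable tilt over its height, and the wrist force was near zero after the retreat.
- **Untouched:** the last picture shows the thin feeler still in its stand and the yellow and green look-alikes in place.
- **Disagreement:** the two cameras differed by about 4.5 mm in y, beyond the stated 2 mm. I aimed at the guide using the blade and jaws seen together in the scene camera, which put the blade within about 1 mm of mid-gap.

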